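# Clear the stuck top tray and peel it off for inspection

## Robot

A 6-joint arm with a two-finger parallel gripper is mounted at the origin on the work surface. World frame = base frame: x ahead of the robot, y to its left, z up, the work surface at z = 0. Lengths are in m, angles in rad, forces in N, time in s.
With the tool pointing down it reaches from about 0.35 to 0.95 m from the base axis. Payload 17.4 kg.
Tool frame: the origin (TCP) lies at the very end of the fingers, on their centre line; the grasp point (between the pads) lies ctrl.grasp_offset behind it (ctrl.grasp_offset is the distance from the TCP to the grasp point, in m); x points along the fingers, y is the direction in which the jaws open and shut, and the axes are right-handed (so a half turn about x gives the same grasp; the last joint's range is limited). The gripper opens to 93 mm and grips with 3 to 60 N. Pads are 15 mm wide; open, the fingers measure 128 mm over their backs; the gripper's body (75 mm by 188 mm) begins 65 mm behind the grasp point.
Start: joints at [-0.038, 0.116, 1.442, -0, 1.584, -0.038], TCP at [0.675, -0, 0.219] pointing down, gripper open.
Joint ranges: [-2.83, 2.83], [-0.83, 2.19], [0.07, 2.5], [-1.14, 4.28], [0.01, 3], [-2.97, 2.97]. Speed limits (rad/s): [1.89, 1.89, 2.22, 3.14, 3.14, 3.14].

## Interface

Orientations are given as a unit quaternion [x, y, z, w].
In Python, from plant import telemetry, get_image, camera_model, order, nets, ctrl gives the robot as it stands. The module is installed in compiled form; this text tells all that it offers.
- The arm moves only by the tool drive_tool, never from a script. Its argument "rows" is a list of rows, each a list of 2 entries, a list of its own where there are three numbers: the shift along the tool's x, y, z in cm, then the turn, a rotation vector about the tool's x, y, z in degrees. A call has exactly 5 rows; each row is the pose to reach, as a shift and turn from the pose commanded when the call began, along the tool's axes at that moment; what a row does not reach only later rows make up. A row lasts 1/8 s, in which the tool goes at most 62.5 mm and 10.7 degrees, less where a joint would pass 70% of its speed; a pose out of reach is approached as far as the arm can. A call with a gripper value outside its range is refused whole. "gripper" is the finger opening in cm, from 0 to 9.3, set as the call begins (left out, the last holds). The fingers move at their own pace and stop on an object; "grip_force" is the grip in N (left out, the last holds). Time passes only in rows, so rows that repeat a pose let the fingers close, or fill a call up. It gives the time, the measured TCP pose, the force and the opening at its end, in the units of the state.
- telemetry.observe(): the state, without advancing time (a new reading comes with each control period).
- get_image(name): name is "scene" or "side" or "wrist"; returns (picture, depth): 480x640x3 uint8, red, green, blue; 480x640 float32, m along the optical axis (not along the pixel's ray), 0 where there is no reading.
- camera_model(name): a dict with "fx", "fy", "cx", "cy" (pixels), "camera_from_world" (4x4, takes a point from world to camera coordinates); the wrist camera has in their place "T_tool_cam" (4x4, takes a point from camera to tool coordinates, whose origin is the TCP and whose axes are the tool frame's). Camera axes: x right, y down, z forward; pixel columns grow to the right and rows downward; lengths in m; the calibration is good to about 2 mm. A picture is of the moment at which its call begins: read the wrist's pose just before it. camera_model takes no time and is no camera call.
- order.job_done(): hands the job in, once; it reports no verdict.
Trained networks look in the newest picture that a camera, given by its name, has taken for a name from the list of things; names that differ only in an ending like _2 or _b are one class to them, and where a whole thing is asked for, a point or a joint stands for the part that bears it (a point fixed in the world has none). Each returns a list of dicts, best first, with "conf" (0 to 1); they miss things now and then, are a little off and sometimes report something else, mostly with a low value. They report only what shows in the picture. A call takes as long as a camera call. They do not tell look-alikes from the thing itself.
- nets.regions_of(camera, label): "mask" (480x640 bool, what is visible of it) and "pixel" ([row, column] in pixels, amid what is visible of it).
The state is a dict: "t": time; "joint_positions": joint angles; "joint_vel": joint speeds; "tau": joint torques, N m; "eef_pos": TCP position; "tcp_rot": TCP orientation; "force": force on the tool from outside, world axes, zero at the start; "ft_torque": the same for the moment, N m; "gripper_width": finger opening in m.
Only numpy, scipy, OpenCV 4.12 (cv2) and the standard library are available. Lean on these libraries where they do the work, as an engineer would, in place of code of your own. Each camera call takes 0.05 s, during which the arm holds its last target.

## Task

Empty the blue top tray: set the two amber vials in the yellow bin and the green stir bar in the grey bin, without letting a vial fall from a height. Then peel that tray off the pile it is stuck to by its upright orange-tipped tab: raise the tab's corner first, so that the tray tilts while the opposite corner still sits in the pile, and leave the pile where it is on the bench. Finish while holding the tray: keep it gripped, level and still, centred about 15 cm above the square light panel, with nothing else carrying it and the other things on the bench undisturbed.

Things in the scene. Friction and masses are not known exactly. Their poses are not given: they have to be found in the camera images.
- tray: Blue top tray, 160 (x) by 120 (y) mm, walls 24 high and 4 thick, floor 3 mm, about 90 g; flange for looks only. Origin: centre of underside, z up. Its +x,+y corner is cut off and closed by the tab. Its lowest 10 mm sit in the pile with 2 mm play, pinched by spring nibs on both long sides 60 mm to -x, 5 N each: they hold that end while the tab corner comes up easily; once that is 30 mm up, the rest lifts out.
- tab (a point): Middle of the top edge of the peel tab: 68 mm x, 44 mm y, 50 mm z from the tray origin, axes the tray's. The tab is an upright plate 5 mm thick, 36 mm wide, standing 26 mm above the tray walls, orange near the top; its faces look along the direction 0.8 x + 0.6 y of the tray. Pinch it from above across those faces; outside it the corner is free.
- far_corner (a point): The tray's bottom corner diagonally opposite the tab, at -80 mm x, -60 mm y, 0 mm z of the tray; the point's axes are the tray's.
- stack: The pile of six white nested trays below, 172 by 132 mm (flanges 176 by 136), loose on the bench, about 0.65 kg. Origin: centre of its underside, axes parallel to the tray's. The blue tray's underside starts 34 mm above it; the pile's rim is 44 mm high.
- vial_a: Amber glass vial with white cap, standing in the blue tray; 24 mm across (cap 22 mm), 46 mm tall, about 22 g. Origin: centre of its underside, z up.
- vial_b: The second vial, the same.
- stir_bar: Green eight-sided stir bar with a white band, lying in the blue tray; 50 mm long along its x, 12 mm across, about 20 g. Origin: middle of its underside. The three items lie in a row along the tray's x, about 44 mm apart, in an order that varies.
- vial_bin: Yellow open bin, fixed: 120 (x) by 110 (y) by 45 mm high, walls and floor 4 mm. Origin: centre of its underside.
- bar_bin: Grey open bin, fixed, same size. Origin: centre of its underside. The two bins may change places.
- panel: Square light panel with a dark frame, fixed flat on the bench, 160 by 160 mm, top 17 mm above its origin at the centre of its underside.
- flask: Bystander: conical glass flask, 76 mm across, 108 mm tall. Origin: centre of its underside.
- beaker: Bystander: small glass beaker, 60 mm across, 70 mm tall. Origin: centre of its underside.
- reagent: Bystander: amber jar with a white cap, 56 mm across, 110 mm tall. Origin: centre of its underside.
- wash_bottle: Bystander: white wash bottle with a red cap, 68 mm across, 150 mm tall. Origin: centre of its underside.
- tape: Bystander: green tape roll lying flat, 52 mm across, 24 mm tall. Origin: centre of its underside.
- spatula: Bystander: metal spatula lying flat, 150 mm long. Origin: near the middle of its length.
There are look-alikes about, which are no part of the job. What is meant by the stir_bar is not red, and is the smaller of those in its own colour.

How it is judged:
On the way, in this order (a step that is already met when the one before it is completed fails the run):
1. both vials stand or lie in the yellow bin and the stir bar in the grey one, with the tray still seated in the pile (x of vial_a in the frame of vial_bin between -0.06 and 0.06 m and y of vial_a in the frame of vial_bin between -0.055 and 0.055 m and z of each of vial_a, vial_b in the frame of vial_bin below 0.03 m and x of vial_b in the frame of vial_bin between -0.06 and 0.06 m and y of vial_b in the frame of vial_bin between -0.055 and 0.055 m and x of stir_bar in the frame of bar_bin between -0.06 and 0.06 m and y of stir_bar in the frame of bar_bin between -0.055 and 0.055 m and z of stir_bar in the frame of bar_bin below 0.03 m and z of tab in the frame of stack below 0.092 m and z of far_corner in the frame of stack below 0.042 m), for 0.2 s.
2. the tab's corner is lifted 20 mm or more while the opposite corner is still within 9 mm of its seat (z of tab in the frame of stack above 0.104 m and z of far_corner in the frame of stack below 0.043 m and contact force between the fingers and tray above 0.3 N), for 0.05 s.
At the end, for the whole second after the job is handed in: Vials released in the yellow bin, stir bar in the grey; fingers hold the tray, its middle within 50 mm of the panel centre seen from above, underside 100 to 220 mm above the panel underside, level within 0.2 rad, still, touching nothing else; pile flat within 50 mm of its start (x of vial_a in the frame of vial_bin between -0.06 and 0.06 m and y of vial_a in the frame of vial_bin between -0.055 and 0.055 m and z of each of vial_a, vial_b in the frame of vial_bin below 0.03 m and x of vial_b in the frame of vial_bin between -0.06 and 0.06 m and y of vial_b in the frame of vial_bin between -0.055 and 0.055 m and x of stir_bar in the frame of bar_bin between -0.06 and 0.06 m and y of stir_bar in the frame of bar_bin between -0.055 and 0.055 m and z of stir_bar in the frame of bar_bin below 0.03 m and linear speed of each of vial_a, vial_b, stir_bar, tray below 0.05 m/s and contact force between the fingers and vial_a below 0.05 N and contact force between the fingers and vial_b below 0.05 N and contact force between the fingers and stir_bar below 0.05 N and contact force between the fingers and tray above 0.5 N and z of tray in the frame of panel between 0.1 and 0.22 m and horizontal distance between tray and panel below 0.05 m and angle between tray's own z axis and vertical below 0.2 rad and contact force between tray and stack below 0.05 N and contact force between tray and panel below 0.05 N and distance of stack from where it was at the start of the episode below 0.05 m and angle between stack's own z axis and vertical below 0.06 rad); the arm keeps its last pose, push and grip.
It fails at once if a bystander is knocked over or shoved more than 50 mm (distance of any of flask, beaker, reagent, wash_bottle, tape, spatula from where it was at the start of the episode above 0.05 m or angle between any of flask, beaker, reagent, wash_bottle, tape's own z axis and vertical above 0.6 rad).
It fails at once if a vial falls freely from more than about 8 cm ((linear speed of vial_a above 1.25 m/s and contact force between the fingers and vial_a below 0.05 N) or (linear speed of vial_b above 1.25 m/s and contact force between the fingers and vial_b below 0.05 N)).
It fails at once if the pile is lifted off the bench (height (world z) of stack above 0.03 m).
It also fails if it takes over 72 s, if anything falls off the work surface, if the arm or the gripper's body presses on something with over 40 N, if the wrist force passes 120 N, or if a joint passes its speed limit or range.

## Working session

There is one attempt and no reset: what is moved stays moved. The work goes in short steps, Python scripts to look and compute and a tool call to move; the robot and the scene stay as the last step left them, time stands still between calls to the robot, and variables do not carry over. Pictures are saved under pics/ and viewed, and the job is handed in when it is done.

Besides the shell and the picture viewer there is one more tool, called after "Request:" in YAML: its name, and indented under it one key for each argument. drive_tool: Moves the arm, as the interface text tells. Its arguments: {"type":"object","properties":{"rows":{"type":"array","items":{"type":"array"}},"gripper":{"type":"number"},"grip_force":{"type":"number"}},"required":["rows"]}

```bash
ls; mkdir -p pics
python3 - <<'E'
from plant import telemetry,get_image,camera_model,ctrl
import cv2,numpy as np
s=telemetry.observe();print({k:np.round(v,3) for k,v in s.items()});print(ctrl.grasp_offset)
for n in ["scene","side","wrist"]:
    im,d=get_image(n);cv2.imwrite(f"pics/{n}0.png",im[:,:,::-1]);np.savez(f"{n}0.npz",im=im,d=d)
    print(n,{k:np.round(v,3).tolist() for k,v in camera_model(n).items()})
E
```

```text
pics
{'t': np.float64(0.0), 'joint_positions': array([-0.038,  0.116,  1.442, -0.   ,  1.584, -0.038]), 'joint_vel': array([-0.   , -0.   ,  0.001,  0.002,  0.   , -0.   ]), 'tau': array([-2.0000e-03, -7.2127e+01, -6.2261e+01,  7.8000e-02,  2.4000e-02,
       -0.0000e+00]), 'eef_pos': array([ 0.675, -0.   ,  0.218]), 'tcp_rot': array([ 0.5,  0.5, -0.5,  0.5]), 'force': array([-0.986, -0.415,  0.025]), 'ft_torque': array([0.03 , 0.034, 0.041]), 'gripper_width': np.float64(0.093)}
0.0188
scene {'fx': 534.246, 'fy': 534.246, 'cx': 316.032, 'cy': 245.589, 'camera_from_world': [[-0.889, 0.459, 0.016, 0.538], [0.366, 0.729, -0.578, -0.106], [-0.277, -0.508, -0.816, 1.171], [0.0, 0.0, 0.0, 1.0]]}
side {'fx': 519.121, 'fy': 519.121, 'cx': 322.785, 'cy': 241.294, 'camera_from_world': [[-0.932, -0.363, 0.005, 0.475], [-0.261, 0.66, -0.704, 0.275], [0.253, -0.658, -0.71, 0.76], [0.0, 0.0, 0.0, 1.0]]}
wrist {'fx': 371.317, 'fy': 371.317, 'cx': 317.668, 'cy': 237.548, 'T_tool_cam': [[-0.001, -0.262, 0.965, -0.167], [1.0, 0.0, 0.001, 0.001], [-0.0, 0.965, 0.262, -0.072], [0.0, 0.0, 0.0, 1.0]]}
```

View pics/scene0.png

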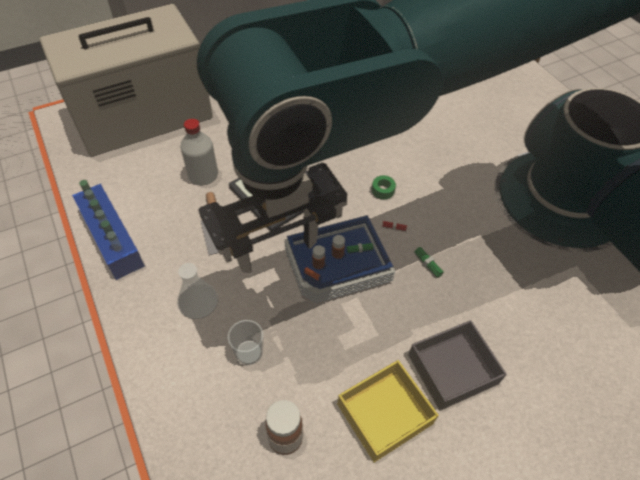

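View pics/side0.png

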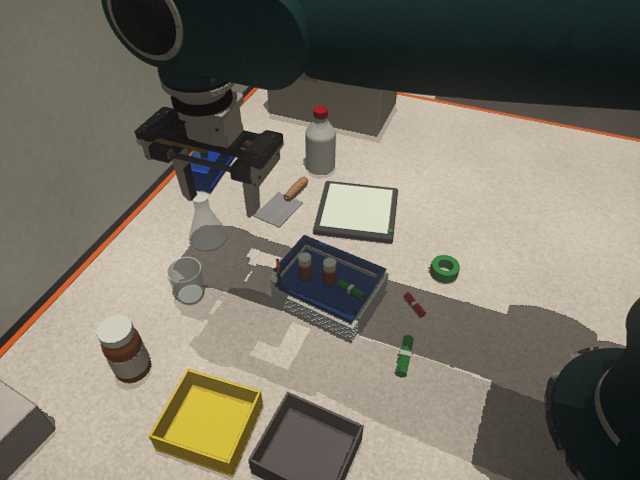

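View pics/wrist0.png

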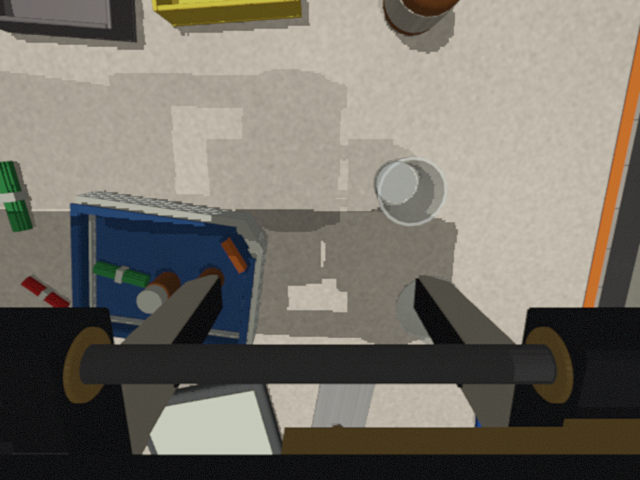

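```bash
cat > h.py <<'E'
from plant import telemetry,get_image,camera_model,order,nets,ctrl
import numpy as np,cv2
from scipy.spatial.transform import Rotation as R
def cloud(n,d,pose=None):
    m=camera_model(n);v,u=np.mgrid[0:480,0:640]
    P=np.stack([(u-m['cx'])/m['fx']*d,(v-m['cy'])/m['fy']*d,d],-1)
    if n=='wrist':
        T=m['T_tool_cam'];p,q=pose
        P=P@T[:3,:3].T+T[:3,3];P=P@R.from_quat(q).as_matrix().T+p
    else:
        T=np.linalg.inv(m['camera_from_world']);P=P@T[:3,:3].T+T[:3,3]
    P[d==0]=np.nan
    return P
def pose():
    s=telemetry.observe();return np.array(s['eef_pos']),np.array(s['tcp_rot'])
E
python3 - <<'E'
from h import *
print(R.from_quat(pose()[1]).as_matrix().round(3))
for n in ["scene","side"]:
    im,d=get_image(n);C=cloud(n,d);np.savez(n+'1.npz',im=im,C=C)
    for l in ["tray","tab","stack","vial_a","stir_bar","vial_bin","bar_bin","panel","flask","beaker","reagent","wash_bottle","tape","spatula"]:
        for r in nets.regions_of(n,l)[:4]:
            P=C[r['mask']];P=P[~np.isnan(P[:,0])]
            if len(P)<5: print(n,l,'few');continue
            lo,hi=np.percentile(P,[3,97],axis=0)
            print(n,l,round(r['conf'],2),np.round(r['pixel']),r['mask'].sum(),np.median(P,0).round(3),lo.round(3),hi.round(3))
E
```

```text
[[-0.001  1.     0.   ]
 [-0.     0.    -1.   ]
 [-1.    -0.001  0.   ]]
scene tray 0.67 [255. 342.] 3940 [ 0.521 -0.053  0.039] [ 0.445 -0.124  0.035] [0.607 0.006 0.073]
scene tab 0.95 [256. 342.] 3680 [ 0.525 -0.052  0.039] [ 0.445 -0.123  0.035] [0.607 0.006 0.074]
scene stack 0.84 [282. 334.] 1473 [0.56  0.    0.039] [ 0.455 -0.122  0.015] [0.617 0.018 0.047]
scene vial_a 0.83 [263. 320.] 267 [ 0.571 -0.058  0.073] [ 0.559 -0.074  0.038] [ 0.579 -0.052  0.085]
scene vial_a 0.63 [368. 455.] 5432 [0.442 0.217 0.006] [0.389 0.164 0.001] [0.509 0.273 0.046]
scene vial_a 0.58 [246. 335.] 265 [ 0.528 -0.062  0.07 ] [ 0.516 -0.076  0.039] [ 0.535 -0.056  0.085]
scene stir_bar 0.7 [223. 397.] 154 [ 0.375 -0.092  0.01 ] [ 0.357 -0.109  0.001] [ 0.393 -0.077  0.015]
scene stir_bar 0.68 [241. 358.] 138 [ 0.485 -0.055  0.048] [ 0.461 -0.064  0.042] [ 0.504 -0.047  0.051]
scene stir_bar 0.55 [260. 430.] 308 [0.365 0.018 0.015] [ 0.354 -0.015  0.005] [0.372 0.049 0.019]
scene stir_bar 0.37 [247. 338.] 242 [ 0.529 -0.062  0.072] [ 0.517 -0.076  0.04 ] [ 0.535 -0.056  0.085]
scene vial_bin 0.95
[... 2387 characters left out ...]
 [346. 126.] 2478 [0.745 0.2   0.082] [0.732 0.171 0.01 ] [0.777 0.218 0.111]
side reagent 0.51 [273. 330.] 341 [ 0.523 -0.06   0.068] [ 0.514 -0.075  0.039] [ 0.536 -0.055  0.085]
side wash_bottle 0.71 [143. 320.] 1839 [ 0.67  -0.391  0.075] [ 0.645 -0.568  0.   ] [ 0.712 -0.378  0.149]
side wash_bottle 0.15 [266. 304.] 329 [ 0.567 -0.056  0.069] [ 0.558 -0.07   0.041] [ 0.578 -0.052  0.084]
side tape 0.82 [270. 441.] 666 [ 0.342 -0.183  0.021] [ 0.32  -0.212  0.002] [ 0.366 -0.165  0.026]
side tape 0.35 [144. 319.] 1663 [ 0.669 -0.39   0.08 ] [ 0.645 -0.419  0.009] [ 0.702 -0.378  0.15 ]
side spatula 0.76 [206. 280.] 1088 [ 0.698 -0.249  0.003] [ 0.673 -0.324  0.   ] [ 0.736 -0.199  0.02 ]
```

Run:
```python
from h import *
S={n:np.load(n+'1.npz') for n in ["scene","side"]}
def sel(n,lo,hi):
    C=S[n]['C'];im=S[n]['im']
    m=((C>lo)&(C<hi)).all(-1);return C[m],im[m]
for n in S:
    P,c=sel(n,[.40,-.16,.053],[.66,.04,.0625])
    r=cv2.minAreaRect(P[:,:2].astype(np.float32)*1000);print(n,'tray rim',r,len(P))
    P,c=sel(n,[.40,-.16,.028],[.66,.04,.048])
    r=cv2.minAreaRect(P[:,:2].astype(np.float32)*1000);print(n,'stack+floor',r,len(P))
    P,c=sel(n,[.585,-.06,.066],[.66,.04,.12])
    print('tab',len(P),P.mean(0).round(4),P.min(0).round(3),P.max(0).round(3))
    if len(P)>10:
        q=P[P[:,2]>P[:,2].max()-.008];print(' top',len(q),q.mean(0)); 
        u,s,v=np.linalg.svd(P-P.mean(0),full_matrices=False);print(s,v)
        print(c.mean(0))
    for nm,x in [('v1',.569),('v2',.527)]:
        P,c=sel(n,[x-.02,-.085,.08],[x+.02,-.035,.1]);w=P[c.min(1)>0]
        print(nm,len(P),np.median(P,0).round(4),cv2.minEnclosingCircle(P[:,:2].astype(np.float32)*1000))
    P,c=sel(n,[.45,-.08,.041],[.509,-.03,.056])
    r=cv2.minAreaRect(P[:,:2].astype(np.float32)*1000);print('bar',r,len(P))
    for nm,lo,hi in [('yb',[.52,.15,.04],[.67,.30,.05]),('gb',[.37,.15,.04],[.53,.29,.05]),('panel',[.44,-.39,.008],[.645,-.18,.025])]:
        P,c=sel(n,lo,hi);print(nm,cv2.minAreaRect(P[:,:2].astype(np.float32)*1000),len(P))
```

```text
scene tray rim ((526.1360473632812, -60.761451721191406), (133.42283630371094, 169.67564392089844), 81.10606384277344) 1201
scene stack+floor ((527.3775634765625, -57.82445526123047), (136.48191833496094, 177.1123046875), 80.89094543457031) 3844
tab 146 [ 0.6012 -0.0245  0.0785] [ 0.591 -0.045  0.066] [ 0.611 -0.009  0.088]
 top 76 [ 0.60064815 -0.02483729  0.08364325]
[0.13144775 0.0742438  0.01882109] [[-0.47211651  0.88060572 -0.0404915 ]
 [-0.12433217 -0.02104347  0.99201748]
 [-0.87272419 -0.47338223 -0.11942259]]
[71.28082192 48.46575342 42.78767123]
v1 98 [ 0.5684 -0.0639  0.0827] ((567.9810791015625, -64.16732788085938), 12.461284637451172)
v2 98 [ 0.5246 -0.0672  0.0829] ((523.1725463867188, -67.50874328613281), 12.07971477508545)
bar ((478.8577575683594, -51.99831771850586), (36.61396789550781, 56.4260368347168), 82.13140869140625) 229
yb ((594.8046875, 229.36492919921875), (121.70561218261719, 111.38899230957031), 3.592190980911255) 828
gb ((447.8929138183594, 216.65957641601562), (111.562744140625, 122.411865234375), 85.47994995117188) 776
panel ((546.780517578125, -288.6
[... 578 characters left out ...]
 -0.47289705 -0.00331767]]
[75.16666667 52.23611111 45.59722222]
v1 105 [ 0.5692 -0.0622  0.0828] ((568.9501342773438, -63.41215133666992), 11.639904975891113)
v2 112 [ 0.5249 -0.0668  0.0828] ((525.0438842773438, -66.95071411132812), 11.950258255004883)
bar ((476.1424560546875, -52.896583557128906), (20.00389289855957, 66.46134185791016), 61.45581817626953) 215
yb ((596.3768920898438, 230.16244506835938), (121.52660369873047, 111.26260375976562), 3.4636969566345215) 1149
gb ((448.73382568359375, 217.36497497558594), (110.79680633544922, 120.55753326416016), 85.97113800048828) 952
panel ((547.184814453125, -288.5830383300781), (160.46957397460938, 164.73292541503906), 11.86995792388916) 4104
```

```bash
cat >> h.py <<'E'
def go(target,yawdeg,base=None):
    """rotation and shift from current pose to tool-down target, jaw axis at yawdeg"""
    p,q=base if base else pose();M=R.from_quat(q).as_matrix()
    best=None
    for y in (yawdeg,yawdeg+180):
        a=np.radians(y);yv=np.array([np.cos(a),np.sin(a),0]);xv=np.array([0,0,-1.]);T=np.stack([xv,yv,np.cross(xv,yv)],1)
        r=R.from_matrix(M.T@T).as_rotvec(degrees=True)
        if best is None or np.linalg.norm(r)<np.linalg.norm(best):best=r
    print('p',p.round(4),'shift cm',(M.T@(np.array(target)-p)*100).round(2),'rot',best.round(1))
E
python3 - <<'E'
from h import *
for n in ["scene","side"]:
    S=np.load(n+'1.npz');C=S['C'];im=S['im'].astype(int)
    m=((C>[.44,-.09,.036])&(C<[.52,-.02,.06])).all(-1)&(im[...,1]>im[...,2]+12)&(im[...,1]>im[...,0]+12)
    P=C[m];mu=P.mean(0);u,s,v=np.linalg.svd(P[:,:2]-mu[:2],full_matrices=False)
    t=(P[:,:2]-mu[:2])@v[0];print(n,len(P),mu.round(4),P.max(0)-P.min(0),v[0],np.degrees(np.arctan2(v[0][1],v[0][0])),t.min(),t.max(), (mu[:2]+v[0]*(t.min()+t.max())/2).round(4))
    print(cv2.minAreaRect(P[:,:2].astype(np.float32)*1000))
go([.5685,-.0638,.15],81.3);go([.5242,-.067,.15],81.3);
E
```

```text
scene 118 [ 0.4831 -0.0558  0.0474] [0.04797697 0.02290599 0.01056666] [ 0.95582255 -0.29394429] -17.094243295056923 -0.025103326030504046 0.023424440519688273 [ 0.4823 -0.0556]
((481.8642578125, -56.95747756958008), (13.865663528442383, 48.461246490478516), 72.2375259399414)
side 171 [ 0.4813 -0.0547  0.0469] [0.04956034 0.03157049 0.01534641] [-0.9513802   0.30801903] 162.06011170345442 -0.026123271752360275 0.023685289153849962 [ 0.4825 -0.0551]
((480.8266296386719, -59.27350616455078), (20.311342239379883, 49.70591354370117), 69.41928100585938)
p [ 0.675  -0.      0.2186] shift cm [  6.86 -10.65   6.38] rot [-81.3   0.    0. ]
p [ 0.675  -0.      0.2186] shift cm [  6.86 -15.08   6.7 ] rot [-81.3   0.    0. ]
```

Request:
drive_tool:
  rows:
    - [[1.2,-2.1,1.3],[-10,0,0]]
    - [[2.4,-4.2,2.6],[-20,0,0]]
    - [[3.6,-6.4,3.9],[-30,0,0]]
    - [[4.8,-8.6,5.2],[-40,0,0]]
    - [[6,-10.6,6.4],[-50,0,0]]
  gripper: 5.5

```text
t: 2.28
eef_pos: [0.5683, -0.0644, 0.1584]
tcp_rot: [0.24, 0.665, -0.24, 0.665]
force: [-0.1, -0.1, -0.4]
gripper_width: 0.0557
```

Run:
```python
from h import *
go([.5685,-.0638,.12],81.3)
```

```text
p [ 0.5683 -0.0644  0.1584] shift cm [ 3.84  0.06 -0.02] rot [-31.   0.  -0.]
```

Request:
drive_tool:
  rows:
    - [[1.2,0,0],[-10.5,0,0]]
    - [[2.4,0,0],[-21,0,0]]
    - [[3.8,0,0],[-31,0,0]]
    - [[3.8,0,0],[-31,0,0]]
    - [[3.8,0,0],[-31,0,0]]

```text
t: 2.9
eef_pos: [0.5692, -0.064, 0.1213]
tcp_rot: [0.057, 0.705, -0.057, 0.705]
force: [0.4, -0.4, -0.4]
gripper_width: 0.0546
```

Run:
```python
from h import *
p=pose();im,d=get_image("wrist");cv2.imwrite("pics/w1.png",im[:,:,::-1])
C=cloud("wrist",d,p)
m=((C>[.54,-.09,.079])&(C<[.60,-.035,.09])).all(-1);P=C[m];print(len(P),P.mean(0),cv2.minEnclosingCircle(P[:,:2].astype(np.float32)*1000))
m=((C>[.5,-.09,.079])&(C<[.545,-.035,.09])).all(-1);P=C[m];print(len(P));
if len(P)>5:print(P.mean(0),cv2.minEnclosingCircle(P[:,:2].astype(np.float32)*1000))
go([.5685,-.0638,.046],81.3)
```

```text
1128 [ 0.56991027 -0.06417283  0.08370863] ((570.5682983398438, -64.3924560546875), 11.339314460754395)
1253
[ 0.52619398 -0.06847755  0.08374376] ((526.3745727539062, -68.70768737792969), 11.147915840148926)
p [ 0.5693 -0.064   0.1214] shift cm [ 7.54  0.01 -0.09] rot [-0.5  0.  -0. ]
```

View pics/w1.png

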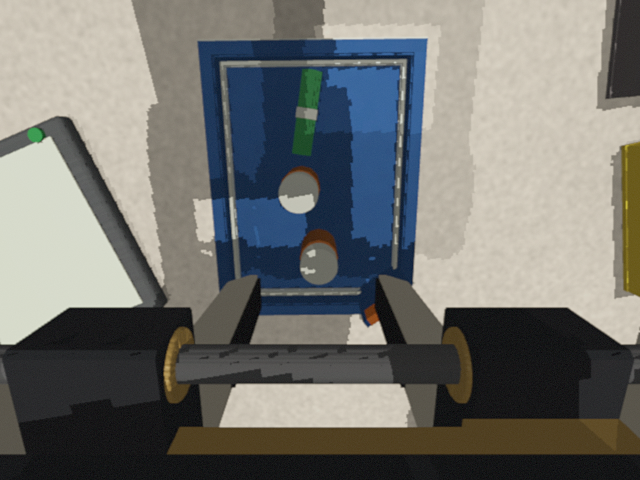

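Request:
drive_tool:
  rows:
    - [[2,0,0],[0,0,0]]
    - [[4,0,0.1],[0,0,0]]
    - [[6,0,0.1],[0,0,0]]
    - [[7.5,0,0.1],[0,0,0]]
    - [[7.5,0,0.1],[0,0,0]]

```text
t: 3.58
eef_pos: [0.5693, -0.0641, 0.0441]
tcp_rot: [0.056, 0.706, -0.055, 0.704]
force: [-0.1, 1.0, 0.1]
gripper_width: 0.0549
```

Request:
drive_tool:
  rows:
    - [[0,0,0],[0,0,0]]
    - [[0,0,0],[0,0,0]]
    - [[0,0,0],[0,0,0]]
    - [[0,0,0],[0,0,0]]
    - [[0,0,0],[0,0,0]]
  gripper: 1.5
  grip_force: 8

```text
t: 4.2
eef_pos: [0.5702, -0.0642, 0.046]
tcp_rot: [0.055, 0.705, -0.055, 0.705]
force: [-0.4, -0.4, 2.8]
gripper_width: 0.0238
```

Request:
drive_tool:
  rows:
    - [[-1.5,0,0],[0,0,0]]
    - [[-3.5,0,0],[0,0,0]]
    - [[-5.5,0,0],[0,0,0]]
    - [[-7.2,0,0],[0,0,0]]
    - [[-7.2,0,0],[0,0,0]]

```text
t: 4.82
eef_pos: [0.5707, -0.0643, 0.1195]
tcp_rot: [0.055, 0.704, -0.056, 0.706]
force: [0.3, -0.1, -1.3]
gripper_width: 0.024
```

Run:
```python
from h import *
go([.6225,.2315,.12],84)
```

```text
p [ 0.5707 -0.0643  0.1195] shift cm [-0.04 30.02  0.49] rot [-3.   0.2  0. ]
```

Request:
drive_tool:
  rows:
    - [[0,4,0.1],[0,0,0]]
    - [[0,10,0.2],[-1,0,0]]
    - [[0,16,0.3],[-2,0,0]]
    - [[0,22,0.4],[-3,0,0]]
    - [[0,27,0.5],[-3,0,0]]

```text
t: 5.45
eef_pos: [0.6169, 0.2039, 0.1168]
tcp_rot: [0.037, 0.706, -0.037, 0.706]
force: [0.7, -0.7, 0.0]
gripper_width: 0.0237
```

Request:
drive_tool:
  rows:
    - [[0,2,0],[0,0,0]]
    - [[1.5,3,0],[0,0,0]]
    - [[4,3,0],[0,0,0]]
    - [[6,3,0],[0,0,0]]
    - [[7,3,0],[0,0,0]]

```text
t: 6.08
eef_pos: [0.6198, 0.2305, 0.0457]
tcp_rot: [0.037, 0.707, -0.038, 0.705]
force: [1.0, 0.1, -0.7]
gripper_width: 0.0233
```

Run:
```python
from h import *
go([.6225,.2315,.017],84)
```

```text
p [0.6198 0.2305 0.0457] shift cm [2.87 0.13 0.27] rot [-0.1 -0.1  0.1]
```

Request:
drive_tool:
  rows:
    - [[1,0,0.1],[0,0,0]]
    - [[2,0,0.2],[0,0,0]]
    - [[2.7,0,0.2],[0,0,0]]
    - [[3,0,0.2],[0,0,0]]
    - [[3,0,0.2],[0,0,0]]

```text
t: 6.7
eef_pos: [0.6223, 0.2314, 0.0177]
tcp_rot: [0.037, 0.706, -0.037, 0.706]
force: [0.1, -0.2, -0.4]
gripper_width: 0.0236
```

Request:
drive_tool:
  rows:
    - [[0,0,0],[0,0,0]]
    - [[0,0,0],[0,0,0]]
    - [[0,0,0],[0,0,0]]
    - [[0,0,0],[0,0,0]]
    - [[0,0,0],[0,0,0]]
  gripper: 4.4

```text
t: 7.32
eef_pos: [0.6223, 0.2314, 0.0177]
tcp_rot: [0.037, 0.706, -0.037, 0.706]
force: [-0.4, 0.3, -0.7]
gripper_width: 0.044
```

Request:
drive_tool:
  rows:
    - [[-1,0,0],[0,0,0]]
    - [[-3,0,0],[0,0,0]]
    - [[-6,0,0],[0,0,0]]
    - [[-9,0,0],[0,0,0]]
    - [[-11,0,0],[0,0,0]]

```text
t: 7.95
eef_pos: [0.6228, 0.2315, 0.1308]
tcp_rot: [0.037, 0.705, -0.037, 0.707]
force: [1.0, 0.5, 0.3]
gripper_width: 0.0439
```

Run:
```python
from h import *
go([.5262,-.0685,.13],81.3)
im,d=get_image("scene");cv2.imwrite("pics/s2.png",im[300:480,240:560][:,:,::-1])
```

```text
p [0.6228 0.2315 0.1308] shift cm [ 3.000e-02 -3.085e+01 -6.470e+00] rot [ 2.7  0.1 -0.1]
```

View pics/s2.png

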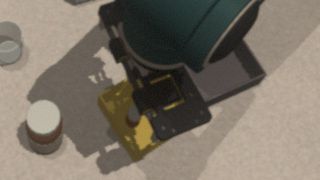

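Request:
drive_tool:
  rows:
    - [[0,-4,-1],[0,0,0]]
    - [[0,-10,-2.5],[1,0,0]]
    - [[0,-16,-4],[2,0,0]]
    - [[0,-22,-5.5],[2.7,0,0]]
    - [[0,-27,-6.5],[2.7,0,0]]
  gripper: 5

```text
t: 8.62
eef_pos: [0.5283, -0.0321, 0.1276]
tcp_rot: [0.054, 0.705, -0.054, 0.705]
force: [0.8, -0.5, -0.1]
gripper_width: 0.0502
```

Run:
```python
from h import *
go([.5262,-.0685,.13],81.3)
```

```text
p [ 0.5283 -0.0321  0.1276] shift cm [-0.24 -3.63  0.35] rot [-0.  0.  0.]
```

Request:
drive_tool:
  rows:
    - [[0,-2,0.2],[0,0,0]]
    - [[0,-3.6,0.3],[0,0,0]]
    - [[0,-3.6,0.3],[0,0,0]]
    - [[1.5,-3.6,0.3],[0,0,0]]
    - [[3,-3.6,0.3],[0,0,0]]

```text
t: 9.25
eef_pos: [0.5268, -0.0656, 0.0961]
tcp_rot: [0.053, 0.705, -0.053, 0.705]
force: [0.0, 0.7, 0.7]
gripper_width: 0.0501
```

Run:
```python
from h import *
go([.5262,-.0685,.046],81.3)
```

```text
p [ 0.5268 -0.0656  0.0961] shift cm [ 5.01 -0.3  -0.01] rot [ 0.1 -0.  -0. ]
```

Request:
drive_tool:
  rows:
    - [[1.5,-0.2,0],[0,0,0]]
    - [[3,-0.2,0],[0,0,0]]
    - [[4.4,-0.2,0],[0,0,0]]
    - [[5,-0.2,0],[0,0,0]]
    - [[5,-0.2,0],[0,0,0]]

```text
t: 9.88
eef_pos: [0.5266, -0.0684, 0.0473]
tcp_rot: [0.054, 0.705, -0.054, 0.705]
force: [0.2, -1.2, 0.6]
gripper_width: 0.0502
```

Request:
drive_tool:
  rows:
    - [[0,0,0],[0,0,0]]
    - [[0,0,0],[0,0,0]]
    - [[0,0,0],[0,0,0]]
    - [[0,0,0],[0,0,0]]
    - [[0,0,0],[0,0,0]]
  gripper: 1.5

```text
t: 10.5
eef_pos: [0.5268, -0.0684, 0.0479]
tcp_rot: [0.054, 0.705, -0.054, 0.705]
force: [-0.1, 0.2, 3.2]
gripper_width: 0.0238
```

Request:
drive_tool:
  rows:
    - [[-1.5,0,0],[0,0,0]]
    - [[-3.5,0,0],[0,0,0]]
    - [[-5.5,0,0],[0,0,0]]
    - [[-7.2,0,0],[0,0,0]]
    - [[-7.2,0,0],[0,0,0]]

```text
t: 11.12
eef_pos: [0.5273, -0.0685, 0.1215]
tcp_rot: [0.054, 0.704, -0.054, 0.706]
force: [0.9, 0.2, -0.1]
gripper_width: 0.0236
```

Run:
```python
from h import *
go([.5685,.228,.12],84)
```

```text
p [ 0.5273 -0.0685  0.1215] shift cm [ 0.14 29.93 -0.41] rot [-2.7  0.1  0. ]
```

Request:
drive_tool:
  rows:
    - [[0,4,0],[0,0,0]]
    - [[0,10,-0.1],[-1,0,0]]
    - [[0,16,-0.2],[-2,0,0]]
    - [[0,22,-0.3],[-2.7,0,0]]
    - [[0,27,-0.4],[-2.7,0,0]]

```text
t: 11.75
eef_pos: [0.5632, 0.2013, 0.1188]
tcp_rot: [0.037, 0.706, -0.037, 0.706]
force: [-0.0, -1.0, -0.4]
gripper_width: 0.0239
```

Request:
drive_tool:
  rows:
    - [[0,2,0],[0,0,0]]
    - [[1.5,3,0],[0,0,0]]
    - [[4,3,0],[0,0,0]]
    - [[6,3,0],[0,0,0]]
    - [[7,3,0],[0,0,0]]

```text
t: 12.38
eef_pos: [0.5662, 0.2279, 0.0478]
tcp_rot: [0.037, 0.707, -0.038, 0.706]
force: [-0.0, -0.4, 0.2]
gripper_width: 0.0234
```

Run:
```python
from h import *
go([.5685,.228,.0185],84)
```

```text
p [0.5662 0.2279 0.0478] shift cm [2.93 0.04 0.23] rot [-0.1 -0.1  0.1]
```

Request:
drive_tool:
  rows:
    - [[1,0,0.1],[0,0,0]]
    - [[2,0,0.1],[0,0,0]]
    - [[2.7,0,0.1],[0,0,0]]
    - [[2.9,0,0.1],[0,0,0]]
    - [[2.9,0,0.1],[0,0,0]]

```text
t: 13.0
eef_pos: [0.5677, 0.2289, 0.0208]
tcp_rot: [0.037, 0.706, -0.037, 0.706]
force: [-0.2, 0.4, 0.5]
gripper_width: 0.0236
```

Request:
drive_tool:
  rows:
    - [[0,0,0],[0,0,0]]
    - [[0,0,0],[0,0,0]]
    - [[0,0,0],[0,0,0]]
    - [[0,0,0],[0,0,0]]
    - [[0,0,0],[0,0,0]]
  gripper: 4.4

```text
t: 13.62
eef_pos: [0.5677, 0.2288, 0.0207]
tcp_rot: [0.037, 0.706, -0.037, 0.706]
force: [-0.1, -0.0, -0.1]
gripper_width: 0.0441
```

Request:
drive_tool:
  rows:
    - [[-1,0,0],[0,0,0]]
    - [[-3,0,0],[0,0,0]]
    - [[-6,0,0],[0,0,0]]
    - [[-9,0,0],[0,0,0]]
    - [[-11,0,0],[0,0,0]]

```text
t: 14.25
eef_pos: [0.5681, 0.229, 0.1336]
tcp_rot: [0.037, 0.705, -0.037, 0.707]
force: [0.4, 0.0, 1.2]
gripper_width: 0.0438
```

Run:
```python
from h import *
go([.482,-.057,.12],73)
```

```text
p [0.5681 0.229  0.1336] shift cm [  1.32 -29.34  -5.58] rot [11.   0.1 -0.1]
```

Request:
drive_tool:
  rows:
    - [[0,-4,-0.8],[2,0,0]]
    - [[0,-10,-2],[4,0,0]]
    - [[0,-16,-3.2],[7,0,0]]
    - [[0,-22,-4.4],[10,0,0]]
    - [[0,-27,-5.3],[11,0,0]]
  gripper: 4.4

```text
t: 14.88
eef_pos: [0.4858, -0.0359, 0.1314]
tcp_rot: [0.105, 0.699, -0.105, 0.7]
force: [0.5, 0.3, 0.2]
gripper_width: 0.0441
```

Request:
drive_tool:
  rows:
    - [[0,-1.5,0],[0,0,0]]
    - [[0,-2.4,0],[0,0,0]]
    - [[1,-2.4,0],[0,0,0]]
    - [[1,-2.4,0],[0,0,0]]
    - [[1,-2.4,0],[0,0,0]]

```text
t: 15.5
eef_pos: [0.4798, -0.0564, 0.1204]
tcp_rot: [0.104, 0.7, -0.104, 0.699]
force: [-0.6, 0.2, 0.1]
gripper_width: 0.0439
```

Run:
```python
from h import *
p=pose();im,d=get_image("wrist");cv2.imwrite("pics/w2.png",im[:,:,::-1])
C=cloud("wrist",d,p);im=im.astype(int)
m=((C>[.44,-.09,.036])&(C<[.53,-.02,.06])).all(-1)&(im[...,1]>im[...,2]+12)&(im[...,1]>im[...,0]+12)
P=C[m];print(len(P),P.mean(0));print(cv2.minAreaRect(P[:,:2].astype(np.float32)*1000))
go([.482,-.057,.04],73)
im,d=get_image("side");cv2.imwrite("pics/sd2.png",im[:,:,::-1])
```

```text
1103 [ 0.48200941 -0.05716079  0.04828701]
((484.3402099609375, -58.02751922607422), (12.03861141204834, 52.57281494140625), 73.22476959228516)
p [ 0.4799 -0.0565  0.1206] shift cm [8.06 0.01 0.22] rot [ 0.1 -0.   0. ]
```

View pics/w2.png

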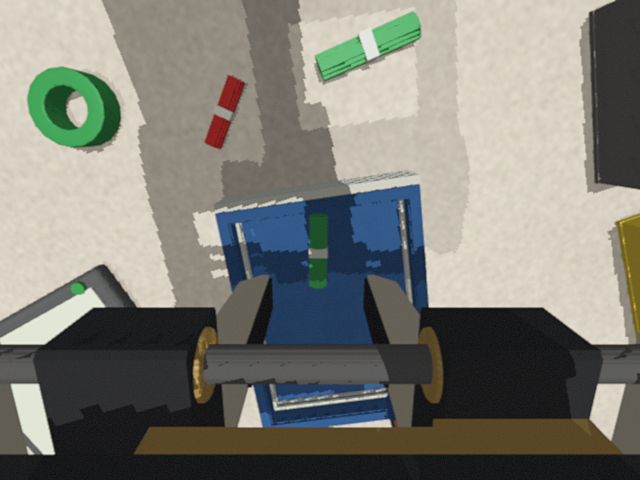

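View pics/sd2.png

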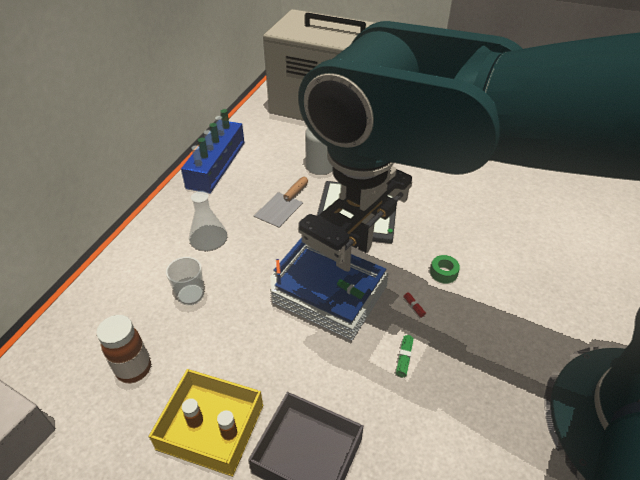

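Request:
drive_tool:
  rows:
    - [[2,0,0.2],[0,0,0]]
    - [[4.5,0,0.3],[0,0,0]]
    - [[6.8,0,0.3],[0,0,0]]
    - [[7.7,0,0.3],[0,0,0]]
    - [[8,0,0.3],[0,0,0]]

```text
t: 16.23
eef_pos: [0.4824, -0.0579, 0.04]
tcp_rot: [0.105, 0.7, -0.105, 0.699]
force: [-0.6, -0.3, 0.3]
gripper_width: 0.0441
```

Request:
drive_tool:
  rows:
    - [[0,0,0],[0,0,0]]
    - [[0,0,0],[0,0,0]]
    - [[0,0,0],[0,0,0]]
    - [[0,0,0],[0,0,0]]
    - [[0,0,0],[0,0,0]]
  gripper: 0.4

```text
t: 16.85
eef_pos: [0.4827, -0.058, 0.0409]
tcp_rot: [0.105, 0.699, -0.105, 0.699]
force: [0.3, -0.4, 3.0]
gripper_width: 0.0116
```

Bar gripped (11.6 mm). Lift and carry to the grey bin.

Request:
drive_tool:
  rows:
    - [[-1.5,0,0],[0,0,0]]
    - [[-3.5,0,0],[0,0,0]]
    - [[-5.5,0,0],[0,0,0]]
    - [[-7,0,0],[0,0,0]]
    - [[-7,0,0],[0,0,0]]

```text
t: 17.48
eef_pos: [0.4831, -0.0581, 0.1121]
tcp_rot: [0.105, 0.699, -0.105, 0.7]
force: [0.2, 0.0, -0.4]
gripper_width: 0.0119
```

Run:
```python
from h import *
go([.448,.217,.11],80)
```

```text
p [ 0.4831 -0.0581  0.1121] shift cm [  0.19  25.28 -11.4 ] rot [-7.   0.1 -0. ]
```

Request:
drive_tool:
  rows:
    - [[0,3,-1.4],[0,0,0]]
    - [[0,8,-3.6],[-2,0,0]]
    - [[0,13,-5.9],[-4,0,0]]
    - [[0,18,-8.1],[-6,0,0]]
    - [[0,23,-10.4],[-7,0,0]]

```text
t: 18.1
eef_pos: [0.4496, 0.194, 0.1101]
tcp_rot: [0.061, 0.705, -0.061, 0.704]
force: [1.4, -0.5, 0.4]
gripper_width: 0.0122
```

Run:
```python
from h import *
go([.448,.217,.012],80)
```

```text
p [0.4496 0.194  0.1101] shift cm [ 9.81  2.24 -0.55] rot [ 0. -0.  0.]
```

Request:
drive_tool:
  rows:
    - [[0.5,1.5,-0.3],[0,0,0]]
    - [[3,2,-0.5],[0,0,0]]
    - [[6,2,-0.5],[0,0,0]]
    - [[8.5,2,-0.5],[0,0,0]]
    - [[9.7,2,-0.5],[0,0,0]]

```text
t: 18.73
eef_pos: [0.4483, 0.2121, 0.0118]
tcp_rot: [0.061, 0.705, -0.062, 0.704]
force: [-1.2, 0.1, -0.4]
gripper_width: 0.0113
```

Request:
drive_tool:
  rows:
    - [[0,0,0],[0,0,0]]
    - [[0,0,0],[0,0,0]]
    - [[0,0,0],[0,0,0]]
    - [[0,0,0],[0,0,0]]
    - [[0,0,0],[0,0,0]]
  gripper: 4

```text
t: 19.35
eef_pos: [0.449, 0.213, 0.0139]
tcp_rot: [0.062, 0.704, -0.062, 0.705]
force: [0.4, -0.0, -0.3]
gripper_width: 0.0401
```

Request:
drive_tool:
  rows:
    - [[-2,0,0],[0,0,0]]
    - [[-5,0,0],[0,0,0]]
    - [[-9,0,0],[0,0,0]]
    - [[-13,0,0],[0,0,0]]
    - [[-16,0,0],[0,0,0]]

```text
t: 19.98
eef_pos: [0.449, 0.213, 0.1756]
tcp_rot: [0.062, 0.704, -0.061, 0.705]
force: [0.5, -0.2, 0.1]
gripper_width: 0.04
```

Run:
```python
from h import *
go([.601,-.0247,.15],28.2)
```

```text
p [0.449  0.213  0.1756] shift cm [  2.57 -20.78  19.09] rot [51.8  0.  -0.1]
```

Request:
drive_tool:
  rows:
    - [[0,-3,2.8],[8,0,0]]
    - [[0,-7,6.4],[17,0,0]]
    - [[0,-11,10.1],[26,0,0]]
    - [[0,-15,13.8],[35,0,0]]
    - [[0,-19,17.5],[44,0,0]]
  gripper: 3.5

```text
t: 20.6
eef_pos: [0.589, -0.0062, 0.1738]
tcp_rot: [0.323, 0.629, -0.323, 0.629]
force: [0.0, 0.5, 1.0]
gripper_width: 0.0353
```

Run:
```python
from h import *
go([.601,-.0247,.15],28.2)
```

```text
p [ 0.589  -0.0062  0.1738] shift cm [ 2.38 -0.11  2.2 ] rot [ 7.5  0.  -0. ]
```

Request:
drive_tool:
  rows:
    - [[1.2,0,1.1],[4,0,0]]
    - [[2.4,-0.1,2.1],[7.5,0,0]]
    - [[2.4,-0.1,2.1],[7.5,0,0]]
    - [[2.4,-0.1,2.1],[7.5,0,0]]
    - [[2.4,-0.1,2.1],[7.5,0,0]]

```text
t: 21.22
eef_pos: [0.5998, -0.0217, 0.1504]
tcp_rot: [0.361, 0.608, -0.361, 0.608]
force: [0.2, -0.6, 0.2]
gripper_width: 0.0351
```

Run:
```python
from h import *
go([.601,-.0247,.054],28.2)
for n in ["wrist","side"]:
    p=pose();im,d=get_image(n);cv2.imwrite(f"pics/{n}3.png",im[:,:,::-1])
    C=cloud(n,d,p)
    m=((C>[.575,-.06,.066])&(C<[.63,.01,.09])).all(-1);P=C[m];print(n,len(P))
    if len(P)>10:
        print(P.mean(0),cv2.minAreaRect(P[:,:2].astype(np.float32)*1000),P[:,2].max())
    if n=='side':
        m=((C>[.40,.1,.0])&(C<[.52,.29,.03])).all(-1)&(im[...,1].astype(int)>im[...,0].astype(int)+15);P=C[m];print('bar',len(P),P.mean(0))
    m=((C>[.40,-.16,.053])&(C<[.66,.04,.0625])).all(-1);P=C[m];print('rim',cv2.minAreaRect(P[:,:2].astype(np.float32)*1000))
```

```text
p [ 0.5998 -0.0217  0.1504] shift cm [ 9.64 -0.05  0.31] rot [ 0.4  0.  -0. ]
wrist 460
[ 0.60187334 -0.02435264  0.08391042] ((602.8717041015625, -26.202308654785156), (4.821629047393799, 35.891422271728516), 28.450756072998047) 0.08693310990639043
rim ((529.2894287109375, -60.386627197265625), (129.05194091796875, 168.81871032714844), 81.45756530761719)
side 72
[ 0.59930987 -0.02078774  0.08134153] ((601.7687377929688, -25.519365310668945), (5.253769397735596, 38.91501998901367), 27.341201782226562) 0.08703750595346726
bar 309 [0.44638633 0.21271936 0.01392018]
rim ((528.400634765625, -59.92347717285156), (131.8822479248047, 169.4285888671875), 81.03782653808594)
```

View pics/wrist3.png

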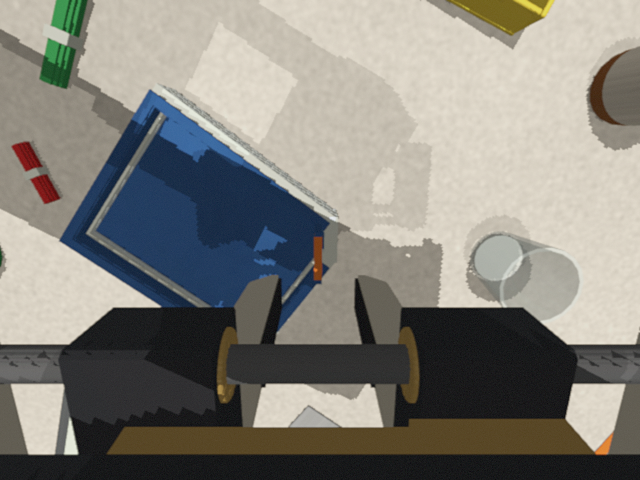

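View pics/side3.png

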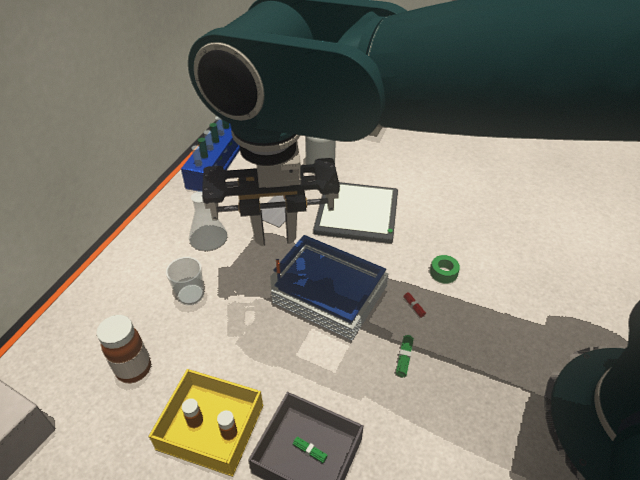

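Request:
drive_tool:
  rows:
    - [[2,0,0.2],[0,0,0]]
    - [[4.5,0,0.4],[0,0,0]]
    - [[7,0,0.4],[0,0,0]]
    - [[9,0,0.4],[0,0,0]]
    - [[9.6,0,0.4],[0,0,0]]
  gripper: 3.2

```text
t: 21.95
eef_pos: [0.601, -0.0256, 0.0517]
tcp_rot: [0.361, 0.608, -0.362, 0.607]
force: [-0.1, 0.1, -0.5]
gripper_width: 0.0322
```

Request:
drive_tool:
  rows:
    - [[0,0,0],[0,0,0]]
    - [[0,0,0],[0,0,0]]
    - [[0,0,0],[0,0,0]]
    - [[0,0,0],[0,0,0]]
    - [[0,0,0],[0,0,0]]
  gripper: 0
  grip_force: 20

```text
t: 22.58
eef_pos: [0.602, -0.0257, 0.0544]
tcp_rot: [0.362, 0.607, -0.361, 0.608]
force: [-0.3, 0.2, 6.9]
gripper_width: 0.0048
```

Request:
drive_tool:
  rows:
    - [[0,0,0],[0,0,0]]
    - [[0,0,0],[0,0,0]]
    - [[0,0,0],[0,0,0]]
    - [[0,0,0],[0,0,0]]
    - [[0,0,0],[0,0,0]]
  grip_force: 45

```text
t: 23.2
eef_pos: [0.6021, -0.0257, 0.0544]
tcp_rot: [0.362, 0.607, -0.361, 0.608]
force: [-0.5, 0.2, 5.4]
gripper_width: 0.0047
```

```bash
cat >> h.py <<'E'
yaw=np.radians(-8.7);TO=np.array([.528,-.0595,.034])
def tilt(base,th,lift=0,pivx=-.08):
    p,q=base;M=R.from_quat(q)
    ay=np.array([-np.sin(yaw),np.cos(yaw),0]);ax=np.array([np.cos(yaw),np.sin(yaw),0])
    piv=TO+ax*pivx
    D=R.from_rotvec(-np.radians(th)*ay)
    p2=piv+D.apply(p-piv)+[0,0,lift]
    return p2,(D*M)
def rel(base,p2,R2):
    p,q=base;M=R.from_quat(q);return (M.inv().apply(p2-p)*100).round(2),(M.inv()*R2).as_rotvec(degrees=True).round(1)
E
python3 - <<'E'
from h import *
b=pose();np.savez('grasp.npz',p=b[0],q=b[1]);s=telemetry.observe();print(s['force'],s['gripper_width'])
for th in (2,4,6,8,10,12,14,16,18): print(th,*rel(b,*tilt(b,th)),tilt(b,th)[0].round(4))
E
```

```text
[-0.49116679  0.16079882  5.40758744] 0.004708831689748263
2 [-0.52 -0.06 -0.05] [-0.  -1.2  1.6] [ 0.6013 -0.0255  0.0595]
4 [-1.03 -0.14 -0.11] [-0.  -2.4  3.2] [ 0.6003 -0.0254  0.0646]
6 [-1.54 -0.23 -0.18] [-0.  -3.6  4.8] [ 0.5992 -0.0252  0.0697]
8 [-2.04 -0.34 -0.26] [-0.  -4.8  6.4] [ 0.5978 -0.025   0.0748]
10 [-2.54 -0.46 -0.35] [-0. -6.  8.] [ 0.5963 -0.0248  0.0798]
12 [-3.04 -0.59 -0.45] [-0.  -7.3  9.6] [ 0.5947 -0.0245  0.0847]
14 [-3.52 -0.74 -0.56] [-0.  -8.5 11.2] [ 0.5928 -0.0243  0.0896]
16 [-4.   -0.9  -0.68] [-0.  -9.7 12.7] [ 0.5908 -0.024   0.0944]
18 [-4.48 -1.07 -0.82] [ -0.  -10.9  14.3] [ 0.5887 -0.0236  0.0991]
```

Request:
drive_tool:
  rows:
    - [[-0.5,0,0],[0,-1.2,1.6]]
    - [[-1.0,-0.1,-0.1],[0,-2.4,3.2]]
    - [[-1.5,-0.2,-0.2],[0,-3.6,4.8]]
    - [[-2.0,-0.3,-0.3],[0,-4.8,6.4]]
    - [[-2.3,-0.4,-0.3],[0,-5.4,7.2]]

```text
t: 23.82
eef_pos: [0.5966, -0.0247, 0.0771]
tcp_rot: [0.382, 0.554, -0.339, 0.658]
force: [2.3, 1.6, -2.4]
gripper_width: 0.0049
```

```bash
cat > chk.py <<'E'
from h import *
import sys
# tray colour cloud tilt check from side+scene
k=sys.argv[1]
s=telemetry.observe();print(s['t'],s['force'].round(1),s['gripper_width'],s['eef_pos'].round(4))
im,d=get_image('side');C=cloud('side',d);cv2.imwrite(f'pics/c{k}.png',im[:,:,::-1]);im=im.astype(int)
m=(im[...,2]>im[...,0]+15)&((C>[.42,-.18,.03])&(C<[.66,.05,.2])).all(-1);P=C[m];print('blue',len(P))
a=np.array([np.cos(yaw),np.sin(yaw)]);b=np.array([-np.sin(yaw),np.cos(yaw)])
x=(P[:,:2]-TO[:2])@a;y=(P[:,:2]-TO[:2])@b
for X in (-.06,-.03,0,.03,.06):
    r=[]
    for Y in (-.04,0,.04):
        q=(abs(x-X)<.012)&(abs(y-Y)<.015);r.append(round(float(np.median(P[q,2])),4) if q.sum()>5 else None)
    print(X,r)
m=((C>[.40,-.16,.02])&(C<[.66,.05,.052])).all(-1)&(im.min(-1)>110);P=C[m];print('pile',len(P),np.percentile(P,[2,50,98],axis=0).round(4).tolist())
E
python3 chk.py 1
```

```text
23.825 [ 2.3  1.6 -2.4] 0.0049142860293993704 [ 0.5966 -0.0247  0.0771]
blue 4941
-0.06 [0.0393, 0.0394, 0.0395]
-0.03 [0.0443, 0.0441, 0.0445]
0 [0.0494, 0.0492, 0.0493]
0.03 [0.0543, 0.0541, 0.0542]
0.06 [0.0575, 0.0582, 0.058]
pile 381 [[0.4472, -0.1067, 0.0206], [0.4824, 0.0126, 0.0391], [0.6182, 0.0199, 0.0469]]
```

View pics/c1.png

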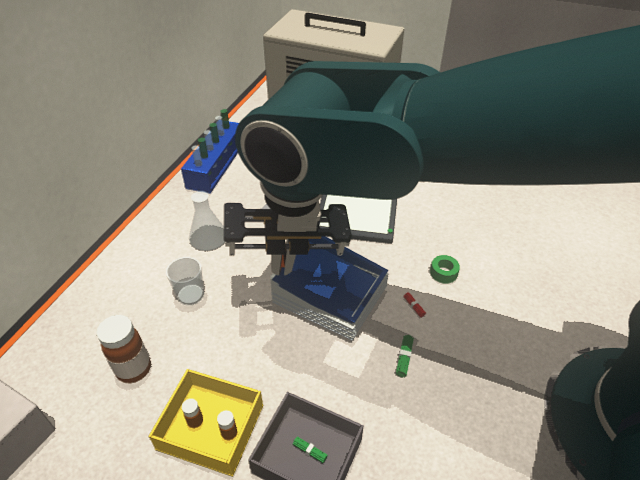

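Run:
```python
from h import *
g=np.load('grasp.npz');b0=(g['p'],g['q']);c=tilt(b0,9);b=(c[0],c[1].as_quat())
print(pose()[0]-c[0])
for th in (11,13,15,17): print(th,*rel(b,*tilt(b0,th)))
for th,l in ((17,.01),(17,.03),(17,.05)): print(th,l,*rel(b,*tilt(b0,th,l)))
```

```text
[-5.84163877e-04  1.48821995e-04 -4.82845990e-05]
11 [-0.52 -0.06 -0.05] [-0.  -1.2  1.6]
13 [-1.03 -0.14 -0.11] [-0.  -2.4  3.2]
15 [-1.54 -0.23 -0.18] [-0.  -3.6  4.8]
17 [-2.04 -0.34 -0.26] [-0.  -4.8  6.4]
17 0.01 [-3.03 -0.21 -0.16] [-0.  -4.8  6.4]
17 0.03 [-5.    0.04  0.03] [-0.  -4.8  6.4]
17 0.05 [-6.98  0.29  0.22] [-0.  -4.8  6.4]
```

Request:
drive_tool:
  rows:
    - [[-0.5,0,0],[0,-1.2,1.6]]
    - [[-1.0,-0.1,-0.1],[0,-2.4,3.2]]
    - [[-1.5,-0.2,-0.2],[0,-3.6,4.8]]
    - [[-2.0,-0.3,-0.3],[0,-4.8,6.4]]
    - [[-2.0,-0.3,-0.3],[0,-4.8,6.4]]

```text
t: 24.5
eef_pos: [0.5895, -0.0231, 0.0964]
tcp_rot: [0.398, 0.504, -0.317, 0.698]
force: [3.0, 0.2, -1.1]
gripper_width: 0.0046
```

```bash
python3 chk.py 2;python3 - <<'E'
from h import *
g=np.load('grasp.npz');b0=(g['p'],g['q']);c=tilt(b0,17);b=(c[0],c[1].as_quat())
print(pose()[0]-c[0])
for th,l in ((17,.005),(17,.01),(17,.02),(17,.03),(17,.05)): print(th,l,*rel(b,*tilt(b0,th,l)))
E
```

```text
24.5 [ 3.   0.2 -1.1] 0.004599483733573486 [ 0.5895 -0.0231  0.0964]
blue 4752
-0.06 [0.0418, 0.0424, 0.0424]
-0.03 [0.0517, 0.0515, 0.0513]
0 [0.0607, 0.061, 0.0608]
0.03 [0.069, 0.0701, 0.0702]
0.06 [None, 0.0756, 0.0801]
pile 349 [[0.4449, -0.0979, 0.0208], [0.4818, 0.0119, 0.0435], [0.6179, 0.0208, 0.047]]
[-0.00016904  0.00061666 -0.00056782]
17 0.005 [-0.48  0.12  0.09] [0. 0. 0.]
17 0.01 [-0.96  0.23  0.18] [0. 0. 0.]
17 0.02 [-1.91  0.47  0.35] [0. 0. 0.]
17 0.03 [-2.87  0.7   0.53] [0. 0. 0.]
17 0.05 [-4.78  1.17  0.89] [0. 0. 0.]
```

Request:
drive_tool:
  rows:
    - [[-0.2,0,0],[0,0,0]]
    - [[-0.5,0.1,0.1],[0,0,0]]
    - [[-1,0.2,0.2],[0,0,0]]
    - [[-1.4,0.3,0.3],[0,0,0]]
    - [[-1.9,0.5,0.4],[0,0,0]]

```text
t: 25.18
eef_pos: [0.5902, -0.0236, 0.1161]
tcp_rot: [0.397, 0.504, -0.318, 0.698]
force: [0.5, -0.8, -6.0]
gripper_width: 0.0044
```

```bash
python3 chk.py 3
```

```text
25.175 [ 0.5 -0.8 -6. ] 0.004398082146920205 [ 0.5902 -0.0236  0.1161]
blue 5003
-0.06 [0.0614, 0.0612, 0.0615]
-0.03 [0.0708, 0.0706, 0.071]
0 [0.0799, 0.0803, 0.0801]
0.03 [0.0883, 0.0895, 0.0902]
0.06 [None, 0.0953, 0.098]
pile 286 [[0.4473, -0.0506, 0.0256], [0.5176, 0.0098, 0.043], [0.618, 0.0205, 0.0509]]
```

View pics/c3.png

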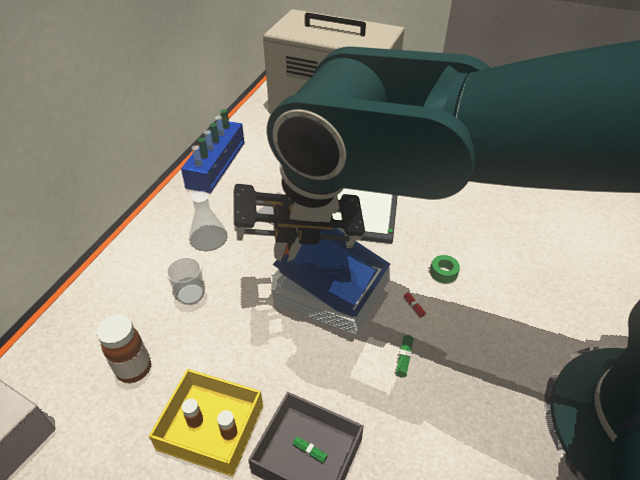

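Run:
```python
import cv2,numpy as np
a=cv2.imread('pics/c2.png')[220:350,250:410];b=cv2.imread('pics/c3.png')[220:350,250:410]
cv2.imwrite('pics/cmp.png',cv2.resize(np.hstack([a,b]),None,fx=2.4,fy=2.4))
```

```text
(no output)
```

View pics/cmp.png

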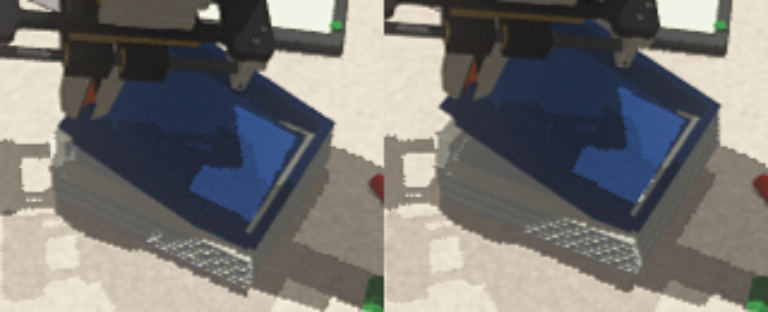

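Request:
drive_tool:
  rows:
    - [[0.4,0,0],[0,0,0]]
    - [[0.8,-0.2,-0.2],[0,0,0]]
    - [[1.2,-0.3,-0.2],[0,0,0]]
    - [[1.6,-0.4,-0.3],[0,0,0]]
    - [[1.8,-0.5,-0.4],[0,0,0]]
  grip_force: 60

```text
t: 25.85
eef_pos: [0.5899, -0.0233, 0.0972]
tcp_rot: [0.397, 0.504, -0.318, 0.698]
force: [1.2, 0.2, 3.6]
gripper_width: 0.0044
```

```bash
cat >> h.py <<'E'
def peel(base,th,roll,lift=0,dx=0,dy=0):
    p,q=base;M=R.from_quat(q)
    ay=np.array([-np.sin(yaw),np.cos(yaw),0]);ax=np.array([np.cos(yaw),np.sin(yaw),0])
    piv=TO-.08*ax-.06*ay
    D=R.from_rotvec(np.radians(roll)*ax)*R.from_rotvec(-np.radians(th)*ay)
    return piv+D.apply(p-piv)+[0,0,lift]+dx*ax+dy*ay, D*M
E
python3 chk.py 4;python3 - <<'E'
from h import *
g=np.load('grasp.npz');b0=(g['p'],g['q']);c=tilt(b0,17,.001);b=(c[0],c[1].as_quat())
print(pose()[0]-c[0], np.degrees((R.from_quat(pose()[1])*c[1].inv()).as_rotvec()))
for r in (2,4,6,8,10): print(r,*rel(b,*peel(b0,17,r,.001,.001)))
E
```

```text
25.85 [1.2 0.2 3.6] 0.004402133075704277 [ 0.5899 -0.0233  0.0972]
blue 4829
-0.06 [0.0443, 0.044, 0.0442]
-0.03 [0.0532, 0.0531, 0.0534]
0 [0.0619, 0.062, 0.0624]
0.03 [0.0705, 0.0711, 0.0717]
0.06 [None, 0.077, 0.0798]
pile 360 [[0.4446, -0.101, 0.0204], [0.4837, 0.0131, 0.0431], [0.6174, 0.021, 0.0465]]
[-4.56368205e-06  5.56430765e-04 -6.59165584e-04] [ 0.08521059 -0.03144534  0.02351356]
2 [-0.32  0.02  0.3 ] [0.6 1.5 1.2]
4 [-0.65 -0.04  0.55] [1.2 3.  2.3]
6 [-0.98 -0.11  0.81] [1.8 4.6 3.5]
8 [-1.3  -0.19  1.08] [2.3 6.1 4.6]
10 [-1.62 -0.28  1.36] [2.9 7.6 5.8]
```

View pics/c4.png

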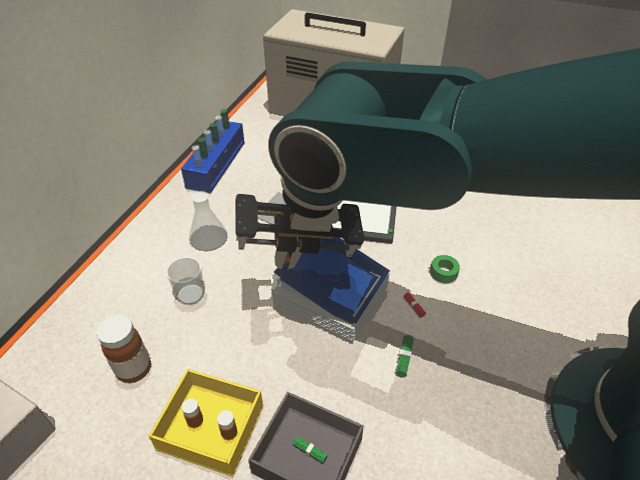

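Request:
drive_tool:
  rows:
    - [[-0.3,0,0.3],[0.6,1.5,1.2]]
    - [[-0.6,0,0.6],[1.2,3,2.3]]
    - [[-1,-0.1,0.8],[1.8,4.6,3.5]]
    - [[-1.3,-0.2,1.1],[2.3,6.1,4.6]]
    - [[-1.3,-0.2,1.1],[2.3,6.1,4.6]]

```text
t: 26.52
eef_pos: [0.5893, -0.0336, 0.1112]
tcp_rot: [0.448, 0.517, -0.278, 0.674]
force: [2.5, 3.3, -0.5]
gripper_width: 0.0049
```

```bash
python3 chk.py 5;python3 - <<'E'
from h import *
g=np.load('grasp.npz');b0=(g['p'],g['q']);c=peel(b0,17,8,.001,.001);b=(c[0],c[1].as_quat())
print(pose()[0]-c[0])
for l in (.005,.01,.02): print(l,*rel(b,*peel(b0,17,8,l+.001,.001)))
for r in (10,12,14): print(r,*rel(b,*peel(b0,17,r,.001,.001)))
import cv2
a=cv2.imread('pics/c4.png')[220:350,250:410];d=cv2.imread('pics/c5.png')[220:350,250:410]
cv2.imwrite('pics/cmp2.png',cv2.resize(np.hstack([a,d]),None,fx=2.4,fy=2.4))
E
```

```text
26.525 [ 2.5  3.3 -0.5] 0.0049118131846910005 [ 0.5893 -0.0336  0.1112]
blue 4904
-0.06 [0.0455, 0.0512, 0.057]
-0.03 [0.0551, 0.0611, 0.0705]
0 [0.0644, 0.0704, 0.0842]
0.03 [0.0734, 0.0795, 0.0949]
0.06 [0.0814, 0.0848, 0.0961]
pile 959 [[0.4451, -0.0482, 0.021], [0.5387, -0.0008, 0.0443], [0.6156, 0.0155, 0.0472]]
[-6.68385181e-05  1.85852487e-04 -6.92870288e-04]
0.005 [-0.47  0.16  0.03] [0. 0. 0.]
0.01 [-0.95  0.32  0.06] [0. 0. 0.]
0.02 [-1.89  0.63  0.13] [0. 0. 0.]
10 [-0.35 -0.05  0.24] [0.6 1.5 1.2]
12 [-0.68 -0.11  0.5 ] [1.2 3.  2.3]
14 [-1.01 -0.18  0.76] [1.8 4.6 3.5]
```

View pics/cmp2.png

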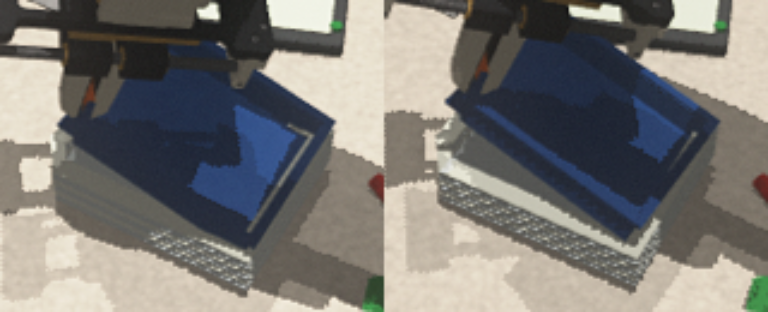

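Request:
drive_tool:
  rows:
    - [[-0.3,0.1,-0.1],[0,0,0]]
    - [[-0.7,0.2,0],[0,0,0]]
    - [[-1.1,0.4,0],[0,0,0]]
    - [[-1.5,0.5,0],[0,0,0]]
    - [[-1.9,0.6,0],[0,0,0]]

```text
t: 27.2
eef_pos: [0.588, -0.0323, 0.1308]
tcp_rot: [0.447, 0.518, -0.278, 0.674]
force: [0.4, 0.1, -0.8]
gripper_width: 0.0047
```

```bash
python3 chk.py 6;python3 - <<'E'
from h import *
import cv2
a=cv2.imread('pics/c5.png')[220:350,250:410];d=cv2.imread('pics/c6.png')[220:350,250:410]
cv2.imwrite('pics/cmp3.png',cv2.resize(np.hstack([a,d]),None,fx=2.4,fy=2.4))
E
```

```text
27.2 [ 0.4  0.1 -0.8] 0.004657648274471084 [ 0.588  -0.0323  0.1308]
blue 5147
-0.06 [0.066, 0.0718, 0.0774]
-0.03 [0.0751, 0.0808, 0.0904]
0 [0.0847, 0.0903, 0.106]
0.03 [0.0939, 0.0992, 0.1144]
0.06 [0.1011, 0.1049, 0.116]
pile 1066 [[0.4449, -0.0595, 0.0213], [0.538, -0.0018, 0.0445], [0.615, 0.0151, 0.0472]]
```

View pics/cmp3.png

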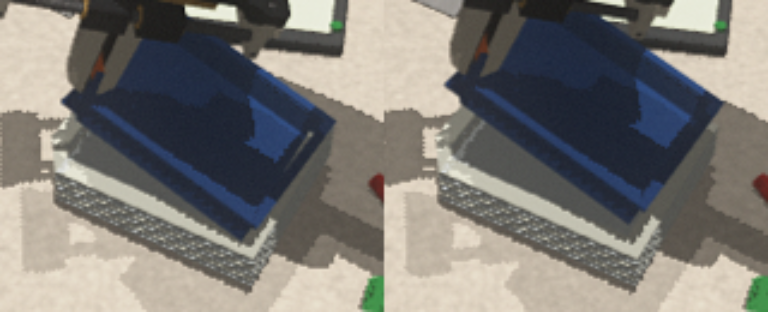

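Run:
```python
from h import *
go([.588,-.0323,.20],28.2);go([.621,-.2545,.185],28.2)
```

```text
p [ 0.5882 -0.0323  0.1314] shift cm [-6.5   2.15  0.43] rot [ -0.8   3.8 -18.4]
p [ 0.5882 -0.0323  0.1314] shift cm [-6.03 -5.44 21.62] rot [ -0.8   3.8 -18.4]
```

Request:
drive_tool:
  rows:
    - [[-1,0.3,0],[0,0,0]]
    - [[-2.2,0.7,0.1],[-0.2,1,-4.6]]
    - [[-3.6,1.2,0.2],[-0.4,2,-9.2]]
    - [[-5,1.7,0.3],[-0.6,3,-13.8]]
    - [[-6.5,2.1,0.4],[-0.8,3.8,-18.4]]

```text
t: 27.88
eef_pos: [0.5875, -0.0323, 0.2002]
tcp_rot: [0.363, 0.607, -0.364, 0.606]
force: [-0.2, 0.5, -0.5]
gripper_width: 0.0043
```

Run:
```python
from h import *
print(telemetry.observe()['force'])
go([.621,-.2545,.185],28.2)
im,d=get_image('side');cv2.imwrite('pics/c7.png',im[:,:,::-1])
```

```text
[-0.24766095  0.49288411 -0.54409345]
p [ 0.5875 -0.0323  0.2002] shift cm [ 1.54 -7.52 21.18] rot [-0.1 -0.   0.2]
```

View pics/c7.png

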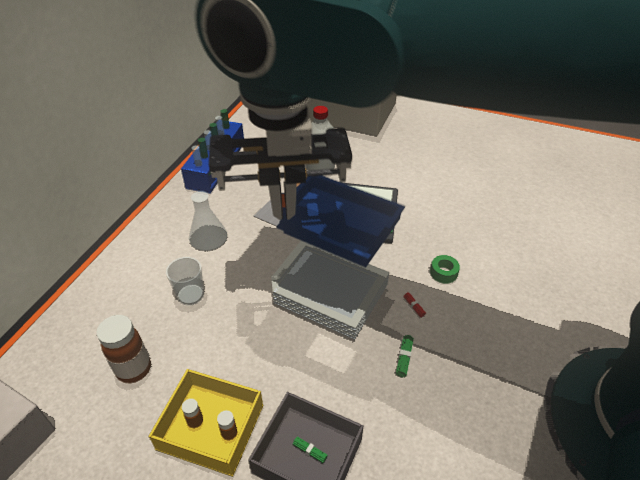

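Request:
drive_tool:
  rows:
    - [[0,-0.5,1.5],[0,0,0]]
    - [[0,-1.6,4.5],[0,0,0]]
    - [[0,-2.8,8],[0,0,0]]
    - [[0,-4,11.5],[0,0,0]]
    - [[0,-5.3,15],[0,0,0]]

```text
t: 28.55
eef_pos: [0.6108, -0.1918, 0.1982]
tcp_rot: [0.364, 0.606, -0.363, 0.607]
force: [0.9, 0.3, -0.5]
gripper_width: 0.0047
```

Request:
drive_tool:
  rows:
    - [[0,-0.9,2.5],[0,0,0]]
    - [[0.4,-1.6,4.4],[0,0,0]]
    - [[0.9,-2.0,5.6],[0,0,0]]
    - [[1.5,-2.2,6.2],[0,0,0]]
    - [[1.5,-2.2,6.2],[0,0,0]]

```text
t: 29.18
eef_pos: [0.6211, -0.2543, 0.1831]
tcp_rot: [0.363, 0.607, -0.364, 0.606]
force: [0.3, -0.8, -0.5]
gripper_width: 0.0047
```

```bash
cat > fin.py <<'E'
from h import *
print(telemetry.observe()['force'].round(2),telemetry.observe()['t'],telemetry.observe()['gripper_width']);go([.621,-.2545,.185],28.2)
for n in ('side','scene'):
    im,d=get_image(n);cv2.imwrite(f'pics/f_{n}.png',im[:,:,::-1]);C=cloud(n,d);im=im.astype(int)
    m=(im[...,2]>im[...,0]+12)&((C>[.40,-.45,.12])&(C<[.70,-.15,.21])).all(-1)
    P=C[m];r=cv2.minAreaRect(P[:,:2].astype(np.float32)*1000);print(n,len(P),r,np.percentile(P[:,2],[1,20,50,80,99]).round(3))
    # floor plane: lowest surface
    lo=np.median(P[:,2]);Q=P
    for _ in range(8):
        A=np.c_[Q[:,:2],np.ones(len(Q))];c,*_=np.linalg.lstsq(A,Q[:,2],rcond=None)
        e=P[:,2]-np.c_[P[:,:2],np.ones(len(P))]@c;Q=P[(e<.003)&(e>-.008)]
    print('floor plane',len(Q),c.round(3),'z at centre',(c@[.547,-.2885,1]).round(4))
    m=((C>[.40,-.16,.03])&(C<[.66,.04,.052])).all(-1);P=C[m];print('pile',cv2.minAreaRect(P[:,:2].astype(np.float32)*1000),np.percentile(P[:,2],[1,50,99]).round(4))
E
python3 fin.py
```

```text
[ 0.33 -0.81 -0.51] 29.175 0.004727447326705791
p [ 0.6211 -0.2543  0.1831] shift cm [-0.19 -0.02  0.02] rot [-0.  -0.1  0.1]
side 3522 ((546.4708251953125, -287.58294677734375), (132.2659149169922, 168.7415771484375), 81.88577270507812) [0.163 0.165 0.167 0.186 0.19 ]
floor plane 2011 [-0.     0.006  0.168] z at centre 0.1658
pile ((526.61083984375, -61.425201416015625), (139.28001403808594, 177.51527404785156), 82.7199478149414) [0.0311 0.035  0.0471]
scene 2022 ((540.7085571289062, -286.31182861328125), (132.77517700195312, 152.8866424560547), 80.11799621582031) [0.163 0.166 0.167 0.183 0.191]
floor plane 1491 [0.    0.002 0.167] z at centre 0.1664
pile ((525.4581909179688, -61.55195617675781), (139.82940673828125, 177.53518676757812), 82.46011352539062) [0.0308 0.0354 0.0479]
```

View pics/f_side.png

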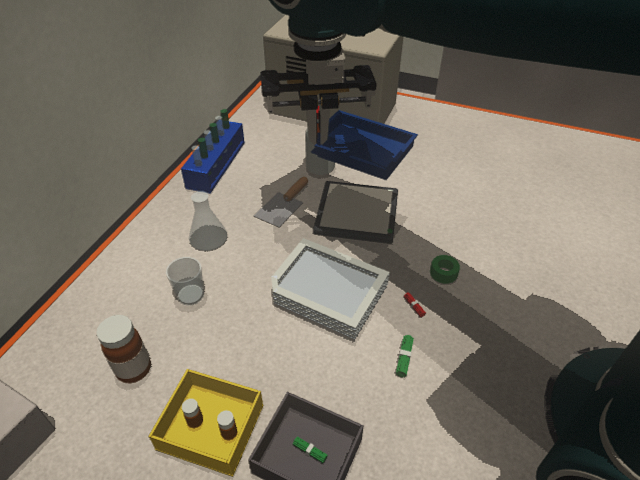

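View pics/f_scene.png

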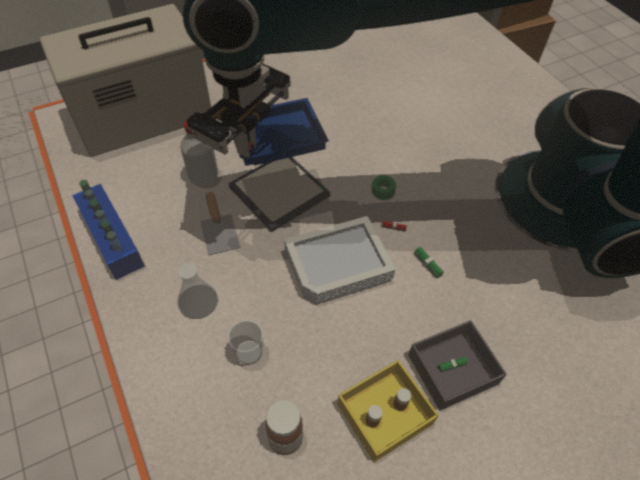

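Request:
drive_tool:
  rows:
    - [[0,0,0],[0,0,0]]
    - [[0,0,0],[0,0,0]]
    - [[0,0,0],[0,0,0]]
    - [[0,0,0],[0,0,0]]
    - [[0,0,0],[0,0,0]]

```text
t: 29.9
eef_pos: [0.6212, -0.2546, 0.1839]
tcp_rot: [0.363, 0.607, -0.364, 0.606]
force: [0.6, -0.3, -0.0]
gripper_width: 0.0047
```

Run:
```python
from h import *
s=telemetry.observe();print(abs(s['joint_vel']).max(),s['force'],s['gripper_width'],order.job_done())
```

```text
the job is handed in; nothing more can be done
0.0004148295684498557 [ 0.55571189 -0.25277438 -0.04624048] 0.004655326170187972 None
```

I handed the job in at about 30 s of robot time, with the tray held over the light panel. No verdict is reported, so what follows is from my own checks.

- **Vials and bar:** Both vials stand in the yellow bin and the green stir bar lies in the grey bin, as the last pictures show.
- **Peel:** I gripped the tab and tilted the tray about 9°. By the measured tool rise, that lifted the tab about 23 mm while the far end stayed seated. I then carried on to 17°.
- **One thing went wrong:** My first straight lift pulled the nib end of the pile up by about 2 cm with the tray. By eye that put the pile's origin about 1 cm up, against the 3 cm limit. I set it back down, rolled the tray to free the two nibs one at a time, and lifted again. The second time the pile stayed flat and the force reading was only about −0.8 N.
- **Final state:**
  - The tray is gripped at 60 N, level to within 0.01 rad and still. Its centre is within a few mm of the panel centre, and its underside is about 0.163 m above the bench.
  - The pile is flat and within a few mm of where it started.
  - The bystanders look undisturbed in the pictures; I did not measure them again.
- **Checks that differ:** The scene camera put the tray centre about 6 mm off in x. The gripper covers part of the tray in that view, and the side camera agreed to about 1 mm.

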